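# Find and mark the balance point of a power module

### The arm

A 7-joint arm with a two-finger parallel gripper is mounted at the origin on the work surface. World frame = base frame: x ahead of the robot, y to its left, z up, the work surface at z = 0. Lengths are in mm, angles in rad, forces in N, time in s.
With the tool pointing down it reaches from about 350 to 900 mm from the base axis. Payload 8.1 kg.
Tool frame: the origin (TCP) lies at the very end of the fingers, on their centre line; the grasp point (between the pads) lies 19 mm behind it; z points along the fingers, y is the line along which they close (so a half turn about z gives the same grasp; the last joint's range is limited). The gripper opens to 92 mm and grips with 3 to 60 N. Pads are 19 mm wide; open, the fingers measure 130 mm over their backs; the gripper's body (75 mm by 190 mm) begins 47 mm behind the grasp point.
Start: joints at [-1.292, 0.434, 0.025, 1.573, -0.012, 1.134, -0.075], TCP at [232.897, 580, 226.742] pointing down, gripper open.
Joint ranges: [-2.62, 2.62], [-0.44, 2.09], [-1.27, 1.32], [0.08, 2.57], [-1.32, 4.46], [0.12, 2], [-2.74, 2.74]. Speed limits (rad/s): [2.22, 2.22, 3.01, 3.01, 3.14, 3.14, 3.14].

### API

Orientations are given as a 3x3 rotation matrix whose columns are the frame's x, y, z axes.
In Python, from bench import r, viewer, order gives the robot as it stands. The module is installed in compiled form; this text tells all that it offers.
- The arm moves only by the tool drive_tool, never from a script. Its argument "moves" is a list of rows, each a list of 6 numbers: the shift along the tool's x, y, z in cm, then the turn, a rotation vector about the tool's x, y, z in rad. A call has 1 to 20 rows; each row shifts and turns the commanded pose from where the row before left it, along the tool's axes as they then stand; what a row does not reach is not made up. A row lasts 1/8 s, in which the tool goes at most 62.5 mm and 10.7 degrees, less where a joint would pass 70% of its speed; a pose out of reach is approached as far as the arm can. A call is refused whole if a number of a shift passes 6.25 or a number of a turn 0.188, either way. A call with a gripper value outside its range is refused whole. "claw" is the opening, from -1 (shut) to 1 (fully open), set as the call begins (left out, the last holds). The fingers move at their own pace and stop on an object; the grip force is fixed at half the most. Time passes only in rows, so rows that do not move let the fingers close. It gives the time, the measured TCP pose, the force, the opening and the grip force at its end, in the units of the state.
- r.observe(): the state, without advancing time (a new reading comes with each control period).
- viewer.camera(name): name is "side" or "top"; returns (picture, depth): 400x640x3 uint8, red, green, blue; 400x640 float32, mm along the optical axis (not along the pixel's ray), 0 where there is no reading.
- viewer.camera_model(name): a dict with "camera_matrix" (3x3 intrinsics, pixels), "dist" ([k1, k2, p1, p2, k3] as OpenCV has them; the pictures are not rectified), "R" (3x3) and "t" (3): a world point X has camera coordinates R X + t. Camera axes: x right, y down, z forward; pixel columns grow to the right and rows downward; lengths in mm; the calibration is good to about 2 mm. A picture is of the moment at which its call begins. camera_model takes no time and is no camera call.
- order.close_job(): hands the job in; it is judged then, once.
The state is a dict: "time_s": time; "joints": joint angles; "qvel": joint speeds; "joint_efforts": joint torques, N m; "tool_pos": TCP position; "orientation": TCP orientation; "contact_force": force on the tool from outside, world axes, zero at the start; "torque": the same for the moment, N m; "opening": opening from 0.0 (shut) to 1.0 (fully open); "finger_force": force on a finger pad.
Only numpy, scipy, OpenCV 4.12 (cv2) and the standard library are available. Lean on these libraries where they do the work, as an engineer would, in place of code of your own. Each camera call takes 0.05 s, during which the arm holds its last target. There are 200 camera calls.

### The job

The power module must be hung from a single bracket, so find its balance point: slide it gently along the bench block, out over the block's sharp edge towards the rubber pad, only until it tips by itself right down onto the pad, and leave it tipped with its nose resting barely on the pad (no more than about 4 mm slid past the tipping point). Then set the orange saddle marker astride it, squarely, right above the edge, without tipping it back, let go and leave the other things on the bench alone.

Things in the scene. Friction and masses are not known exactly. Their poses are not given: they have to be found in the camera images.
- module: Loose closed aluminium bar with black end caps, 320 x 40 x 25 mm, 0.4 to 0.63 kg. Origin: middle of its underside; x along it to the nose (the end over the edge), z up. Unseen loads put its balance point up to 45 mm either way from the middle, which starts 55 to 85 mm short of the edge. Slides at 2 to 7 N; over 15 N from the fingers harms it.
- nose (a point): Middle of the lower edge of the module's nose end (+160 mm along its x). When fully tipped it has come down about 14 mm and lies on the pad; just short of that the module can hang poised part way down, and a mm or two more is needed.
- tail (a point): Middle of the lower edge of the module's tail end (-160 mm along its x), the end to push on; rises about 14 mm when the module tips. A finger still pressing on it holds it by friction and hides the tipping: draw back a few mm and wait a moment to see it.
- block: Fixed green block with steel top, 260 long x 80 wide x 60 mm high. Origin on the table under its sharp tipping edge; x along the slide (block from x = -260 to 0 mm, pad beyond), z up. Two low ribs on top (5 mm high, 4 mm thick, x = -250 to -50 mm), 46 mm apart inside, guide the module with 3 mm play a side.
- edge (a point): Middle of the tipping edge, at the height of the block's top (60 mm).
- pad: Fixed black rubber pad on a yellow foot, 120 mm along the slide x 70 mm, top 46 mm above the table (14 mm below the block's top). Origin: middle of its underside, 160 mm past the edge. Catches the nose when the module tips (about 0.08 rad); in the end it may carry less than 0.25 N, about 4 mm past tipping for the heaviest module.
- marker: Loose orange saddle (upside-down U), 40 g, standing on its legs. Origin between the legs' lower ends; x along the bar it will straddle (24 mm), y across (52 mm outside, 44 inside), z up. Roof 12 to 17 mm up; on it a grip fin 14 mm thick in x, 26 in y, 17 to 57 mm up. Black lines show its middle. Seated, its roof lies on the module and its origin is 13 mm above the module's underside.
- heatsink: Bystander: small finned aluminium heat sink, 44 x 60 x 32 mm, loose, beside the marker. Origin under its centre. Leave it alone.
- screwdriver: Bystander: red-handled screwdriver, loose, near the robot. Leave it alone.
- meter: Bystander: yellow hand multimeter 150 x 75 x 35 mm, loose, beyond the block. Leave it alone.
- fluxjar: Bystander: small jar, 44 mm across, 55 mm high, loose. Leave it alone.
- spool: Bystander: steel-grey spool, 56 mm across, 40 mm high, loose. Leave it alone.
- transformer: Bystander: copper and dark steel transformer, about 70 x 85 x 50 mm, loose. Leave it alone.
- screwtray: Bystander: blue divided tray 100 x 140 x 30 mm, loose. Leave it alone.

How it is judged:
By the outcome, as a careful person would: the job done as asked, in the order asked, and still so for the second after the job is handed in, with the robot touching nothing.
It also fails if it takes over 72 s, if anything falls off the work surface, if the arm or the gripper's body presses on something with over 40 N, if the wrist force passes 120 N, or if a joint passes its speed limit or range.

## Working session

There is one attempt and no reset: what is moved stays moved. The work goes in short steps, Python scripts to look and compute and a tool call to move; the robot and the scene stay as the last step left them, time stands still between calls to the robot, and variables do not carry over. Pictures are saved under pics/ and viewed, at most 10 in all, crops included, and the job is handed in when it is done.

Besides the shell and the picture viewer there is one more tool, called after "Emit:" by a JSON object that holds its "fn" and its "kwargs", one argument or row to a line. drive_tool: Moves the arm, as the interface text tells. Its arguments: {"type":"object","properties":{"moves":{"type":"array","items":{"type":"array","items":{"type":"number"}}},"claw":{"type":"number"}},"required":["moves"]}

```bash
mkdir -p pics
python3 - <<'E'
from bench import r,viewer
import cv2,numpy as np
s=r.observe();print({k:np.round(v,3).tolist() for k,v in s.items()})
for n in("side","top"):
    p,d=viewer.camera(n);cv2.imwrite(f"pics/{n}0.png",p[:,:,::-1]);np.save(f"{n}0.npy",d)
    m=viewer.camera_model(n);print(n,{k:np.round(v,3).tolist() for k,v in m.items()},(d>0).mean())
E
```

```text
{'time_s': 0.0, 'joints': [-1.292, 0.435, 0.025, 1.574, -0.012, 1.134, -0.075], 'qvel': [-0.001, -0.001, 0.0, -0.002, -0.001, -0.001, 0.001], 'joint_efforts': [0.002, -66.786, 0.986, -31.446, -0.06, 0.043, 0.0], 'tool_pos': [232.749, 579.478, 225.94], 'orientation': [[-0.928, 0.373, -0.0], [0.373, 0.928, -0.002], [-0.0, -0.002, -1.0]], 'contact_force': [0.503, -0.0, -0.705], 'torque': [-0.031, 0.009, -0.06], 'finger_force': 0.0, 'opening': 0.999}
side {'camera_matrix': [[424.832, 0.0, 324.962], [0.0, 424.832, 192.46], [0.0, 0.0, 1.0]], 'dist': [-0.09, 0.0, 0.0, 0.0, 0.0], 'R': [[0.965, -0.261, 0.016], [-0.126, -0.516, -0.847], [0.229, 0.816, -0.531]], 't': [-537.628, 135.525, 1227.358]} 0.9958671875
top {'camera_matrix': [[496.505, 0.0, 320.345], [0.0, 496.505, 200.123], [0.0, 0.0, 1.0]], 'dist': [-0.003, 0.0, 0.0, 0.0, 0.0], 'R': [[-0.018, -1.0, 0.023], [-0.993, 0.015, -0.119], [0.118, -0.025, -0.993]], 't': [9.142, 577.84, 1604.937]} 0.996171875
```

View pics/top0.png

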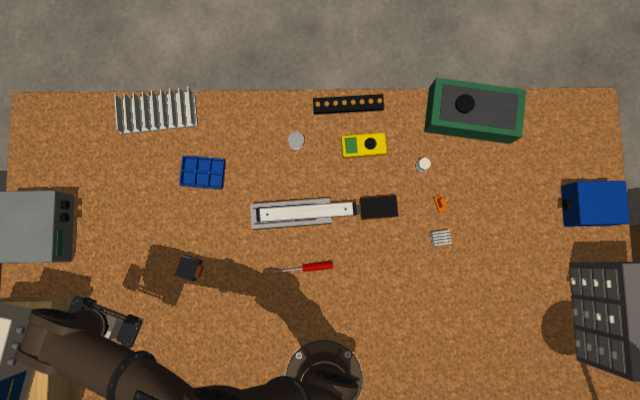

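View pics/side0.png

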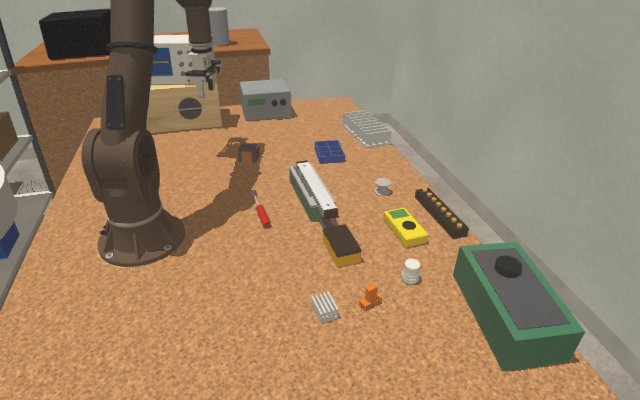

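The top view shows the block at columns 250-330, rows 200-228, with the module on it and its nose at (355,208). The pad is at (378,207), the orange marker at (439,203), the heatsink at (441,238) and the screwdriver at (305,267). The side view shows the same layout, with the pad at (342,245) and the marker at (371,297).

```bash
cat > h.py <<'E'
import cv2,numpy as np
from bench import r,viewer
def ray(n,uv):
    m=viewer.camera_model(n);K=np.array(m["camera_matrix"]);R=np.array(m["R"]);t=np.array(m["t"])
    q=cv2.undistortPoints(np.array(uv,float).reshape(-1,1,2),K,np.array(m["dist"],float)).reshape(-1,2)
    return -R.T@t,R,t,np.c_[q,np.ones(len(q))]
def plane(n,uv,z):
    c,R,t,q=ray(n,uv);d=q@R;return c+d*((z-c[2])/d[:,2])[:,None]
def cloud(n,d):
    v,u=np.mgrid[:400,:640];c,R,t,q=ray(n,np.stack([u,v],-1))
    return ((q*d.reshape(-1,1)-t)@R).reshape(400,640,3)
def proj(n,X):
    m=viewer.camera_model(n);return cv2.projectPoints(np.array(X,float).reshape(-1,1,3),cv2.Rodrigues(np.array(m["R"]))[0],np.array(m["t"]),np.array(m["camera_matrix"]),np.array(m["dist"],float))[0].reshape(-1,2)
def rect(mask):
    c=max(cv2.findContours(mask.astype(np.uint8),cv2.RETR_EXTERNAL,cv2.CHAIN_APPROX_NONE)[0],key=cv2.contourArea)
    return cv2.minAreaRect(c),cv2.contourArea(c)
E
python3 - <<'E'
from h import *
for n,(a,b,c,e) in {"top":(230,180,470,260),"side":(270,140,400,330)}.items():
    p=cv2.imread(f"pics/{n}0.png")[b:e,a:c];f=3.3 if n=="top" else 3.1
    cv2.imwrite(f"pics/{n}0c.png",cv2.resize(p,None,fx=f,fy=f,interpolation=cv2.INTER_CUBIC))
P=cloud("top",np.load("top0.npy"))
for v,u in [(215,290),(215,300),(214,330),(209,350),(207,375),(207,385),(203,437),(240,440),(225,290),(300,450),(100,250)]:print(u,v,P[v,u].round(1))
P2=cloud("side",np.load("side0.npy"))
for v,u in [(185,310),(200,322),(238,342),(290,372),(310,300)]:print(u,v,P2[v,u].round(1))
E
```

```text
290 215 [525.4  98.1  87.6]
300 215 [525.9  66.6  76.5]
330 214 [526.7 -29.2  86.5]
350 209 [541.4 -93.1  89.4]
375 207 [ 551.2 -179.4   44.4]
385 207 [ 549.8 -211.    53. ]
437 203 [ 563.9 -391.1   20.3]
440 240 [ 440.8 -399.4    5.4]
290 225 [495.7  99.6  58.1]
450 300 [ 242.3 -424.7    0.5]
250 100 [931.  234.    5.8]
310 185 [518.3  42.6  84.9]
322 200 [532.1 -53.   86.9]
342 238 [ 553.2 -191.8   46.2]
372 290 [ 561.3 -406.5   52.7]
300 310 [ 393.1 -377.6   -0.5]
```

View pics/top0c.png

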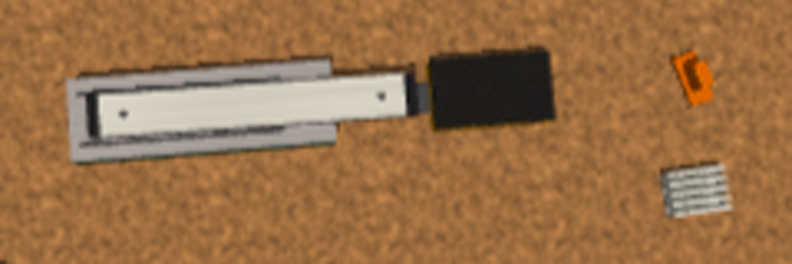

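View pics/side0c.png

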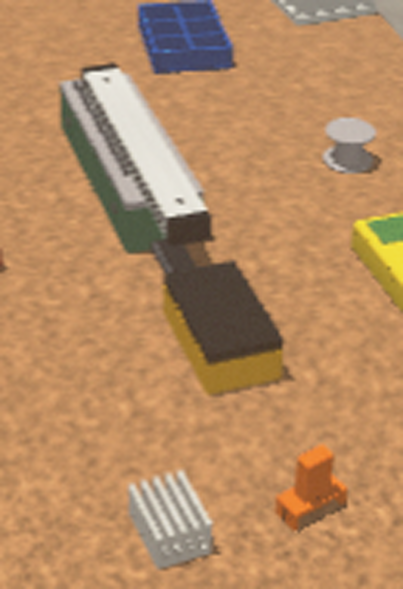

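Crop positions below convert to full pixels by dividing by the zoom and adding the crop offset. In the top crop, the block top runs from (67,78) to (337,142). The module's black tail cap is at (93,115), its nose at (428,97), the pad at (430-553, 48-128) and the marker at (693,78), turned about 20°. In the side crop, the marker stands upright at (313,490) with its fin up.

```bash
cat > m.py <<'E'
from h import *
F=8
def up(p,a,b,c,e):
    return cv2.resize(p[b:e,a:c],None,fx=F,fy=F,interpolation=cv2.INTER_CUBIC),lambda q:(np.array(q)+.5)/F-.5+np.array([a,b])
def ordered(mask):
    (rc,ar)=rect(mask);return cv2.boxPoints(rc),rc,ar
E
python3 - <<'E'
from m import *
p=cv2.imread("pics/top0.png");I,g=up(p,235,185,410,245)
H=cv2.cvtColor(I,cv2.COLOR_BGR2HSV)
nw=((H[...,1]<75)|(H[...,2]<60)).astype(np.uint8)
k=np.ones((18*F,18*F),np.uint8)
op=cv2.morphologyEx(nw,cv2.MORPH_OPEN,np.ones((17*F,17*F),np.uint8))
n,l,st,c=cv2.connectedComponentsWithStats(op)
for i in range(1,n):
    if st[i,4]<5000:continue
    b,rc,ar=ordered(l==i);z=46 if c[i][0]>110*F else 60
    w=plane("top",g(b),z);print("blk/pad",st[i,4]/F/F,g(b).round(1).tolist(),"\n",w.round(1).tolist(),"ctr",w.mean(0).round(1),"sides",np.linalg.norm(np.diff(w,axis=0),axis=1).round(1))
# module white top
wm=cv2.morphologyEx(((H[...,2]>165)&(H[...,1]<60)).astype(np.uint8),cv2.MORPH_OPEN,np.ones((6*F,6*F),np.uint8))
b,rc,ar=ordered(wm);w=plane("top",g(b),85);print("white",w.round(1).tolist(),w.mean(0).round(1),np.linalg.norm(np.diff(w,axis=0),axis=1).round(1))
I2,g2=up(p,425,185,455,222);H2=cv2.cvtColor(I2,cv2.COLOR_BGR2HSV)
om=((H2[...,0]<14)&(H2[...,1]>215))
cv2.imwrite("pics/dbg.png",np.vstack([cv2.resize(np.hstack([nw*255]),None,fx=.5,fy=.5),cv2.resize(op*255,None,fx=.5,fy=.5)]))
b,rc,ar=ordered(om);print("mk",rc,g2(b).round(1).tolist())
for z in(17,57):print(plane("top",g2(b),z).round(1).tolist())
# side marker
ps=cv2.imread("pics/side0.png");I3,g3=up(ps,350,275,395,315);H3=cv2.cvtColor(I3,cv2.COLOR_BGR2HSV)
cv2.imwrite("pics/mk.png",np.hstack([cv2.resize(I3,(360,320)),cv2.resize(I2,(300,320))]))
# edge green front, side camera
E
```

```text
blk/pad 716.53125 [[360.9, 196.2], [395.8, 196.2], [395.8, 217.3], [360.9, 217.3]] 
 [[587.5, -133.9, 46.0], [585.8, -249.0, 46.0], [516.0, -246.4, 46.0], [517.9, -132.0, 46.0]] ctr [ 551.8 -190.3   46. ] sides [115.1  69.8 114.5]
blk/pad 2041.984375 [[249.4, 203.4], [330.9, 197.3], [332.8, 223.3], [251.3, 229.3]] 
 [[567.7, 230.1, 60.0], [583.5, -34.3, 60.0], [498.9, -38.8, 60.0], [483.7, 224.0, 60.0]] ctr [533.4  95.2  60. ] sides [264.9  84.7 263.2]
white [[549.1, 169.3, 85.0], [563.0, -74.5, 85.0], [522.6, -76.4, 85.0], [508.9, 166.6, 85.0]] [535.9  46.3  85. ] [244.2  40.5 243.4]
mk ((110.35269165039062, 140.6855926513672), (103.14886474609375, 63.09599685668945), 70.90650939941406) [[432.5, 197.3], [440.0, 194.8], [444.2, 207.0], [436.7, 209.5]]
[[583.6, -377.7, 17.0], [591.9, -403.3, 17.0], [550.6, -415.6, 17.0], [542.3, -390.1, 17.0]]
[[578.7, -367.5, 57.0], [586.9, -392.5, 57.0], [546.5, -404.5, 57.0], [538.4, -379.6, 57.0]]
```

View pics/mk.png

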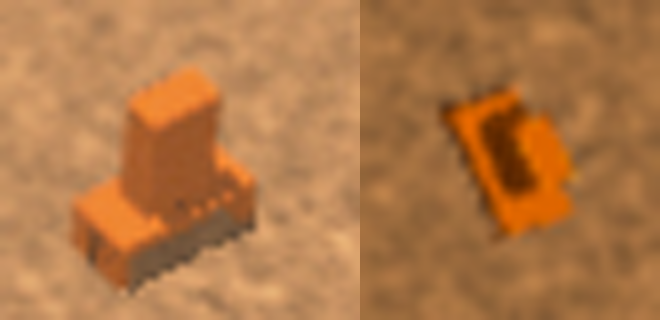

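The zoom shows the marker standing upright. In the top view its roof corners are about (433.3,197.1), (440.5,195.4), (446.5,209.3) and (440,212.2). In the side view the fin top is centred at about (371.6,287.1).

```bash
python3 - <<'E'
from m import *
d=np.array([.0588,-.9983,0]);n=np.array([.9983,.0588,0]);e=np.array([541,-34.6,60.])
for nm,X in dict(edgeNear=e-40*n,edgeFar=e+40*n,endNear=e-40*n-260*d,padNL=e+100*d-35*n-[0,0,14],padFR=e+220*d+35*n-[0,0,14],padNR=e+220*d-35*n-[0,0,14],padFL=e+100*d+35*n-[0,0,14],nose=e+79*d+[0,0,25],tail=e-241*d+[0,0,25]).items():print(nm,X.round(),proj("side",X).round(1),proj("top",X).round(1))
print("mk roof",plane("top",[[433.3,197.1],[440.5,195.4],[446.5,209.3],[440,212.2],[440.1,203.5]],17).round(1).tolist())
print("fin side",plane("side",[[371.6,287.1]],57).round(1), "fin top", plane("top",[[442.9+.6,203]],57).round(1))
for c in("top","side"):
    P=cloud(c,np.load(c+"0.npy"));s=(P-e)@d;t=(P-e)@n
    # edge profile: heights along the side strips
    m=(abs(t)>24)&(abs(t)<38)&(abs(s)<40)
    on=m&(P[...,2]>40)&(P[...,2]<72);print(c,"edge s max",np.sort(s[on])[-8:].round(1),"z",np.median(P[on][:,2]).round(1))
    pm=(abs(t)<30)&(s>110)&(s<210);print("pad z",np.median(P[pm][:,2]).round(1))
    mm=(abs(t)<25)&(P[...,2]>74)&(P[...,2]<98)&(s<120)&(s>-300);print("module s",np.percentile(s[mm],[0,.5,99.5,100]).round(1),"t",np.percentile(t[mm],[1,50,99]).round(1),"z",np.median(P[mm][:,2]).round(1),"slope",np.polyfit(s[mm],P[mm][:,2],1).round(4),mm.sum())
E
python3 -c "
import cv2;p=cv2.imread('pics/side0.png')[155:265,280:370];cv2.imwrite('pics/s2.png',cv2.resize(p,None,fx=5.4,fy=5.4,interpolation=cv2.INTER_CUBIC))"
```

```text
edgeNear [501. -37.  60.] [[310.6 206. ]] [[332.2 222.6]]
edgeFar [581. -32.  60.] [[335.6 201.7]] [[330.3 198.1]]
endNear [486. 223.  60.] [[289.1 166.5]] [[251.7 228.7]]
padNL [ 512. -136.   46.] [[322.4 228.5]] [[362.4 219.1]]
padFR [ 589. -252.   46.] [[361.4 249.6]] [[396.7 195.2]]
padNR [ 519. -256.   46.] [[336.7 254.8]] [[398.8 216.4]]
padFL [ 582. -132.   46.] [[345.4 224.2]] [[360.5 197.9]]
nose [ 546. -113.   85.] [[332.  211.2]] [[356.2 207.7]]
tail [527. 206.  85.] [[301.5 161. ]] [[256.  215.2]]
mk roof [[584.4, -380.4, 17.0], [589.8, -405.0, 17.0], [542.5, -423.0, 17.0], [533.1, -400.6, 17.0], [562.4, -402.3, 17.0]]
fin side [[ 561.9 -401.2   57. ]] fin top [[ 559.6 -402.8   57. ]]
top edge s max [-4.8 -4.7 -4.2 -3.7 -3.3 -3.2 -3.1 -1.9] z 60.3
pad z 47.0
module s [-241.4 -240.1   76.4   78.2] t [-21.6  -1.6  18.8] z 85.6 slope [8.00000e-04 8.55851e+01] 1293
side edge s max [-1.4 -1.1 -1.1  0.2  0.7  0.9  1.7  3.8] z 58.6
pad z 45.7
module s [-249.6 -241.7   79.3   80.3] t [-23.3  -5.3  17.7] z 84.6 slope [-3.90000e-03  8.37488e+01] 797
```

View pics/s2.png

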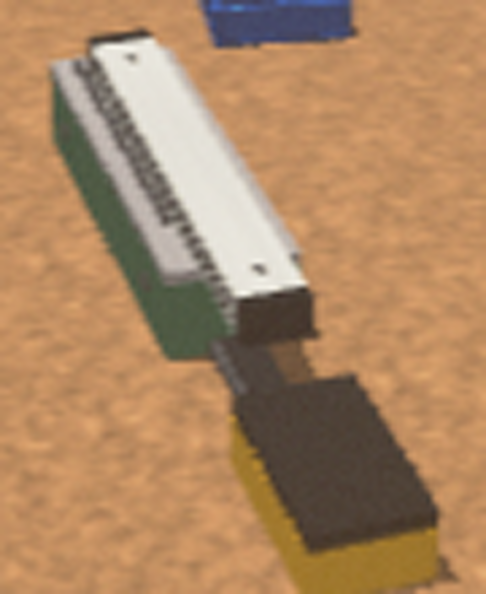

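The predicted edge corner (310.6,206.0) matches the picture at (310.6,206.5), and the heights and sizes agree. The module's middle is about 81 mm short of the edge. Next I shut the claw, turn and move behind the tail.

Emit:
{"fn": "drive_tool", "kwargs": {
  "claw": -1,
  "moves": [
    [0,0,0,0,0,0.161],
    [0,0,0,0,0,0.161],
    [0,0,0,0,0,0.161],
    [0,0,0,0,0,0.161],
    [0,0,0,0,0,0.161],
    [0,0,0,0,0,0.161],
    [0,0,0,0,0,0.161],
    [-4.4,3.37,1.6,0,0,0],
    [-4.4,3.37,1.6,0,0,0],
    [-4.4,3.37,1.6,0,0,0],
    [-4.4,3.37,1.6,0,0,0],
    [-4.4,3.37,1.6,0,0,0],
    [-4.4,3.37,1.6,0,0,0],
    [-4.4,3.37,1.6,0,0,0],
    [-4.4,3.37,1.6,0,0,0],
    [0,0,0,0,0,0]
  ]
}}

```text
time_s: 2.1
tool_pos: [526.1, 239.5, 97.5]
orientation: [[-0.054, 0.999, -0.0], [0.999, 0.054, -0.004], [-0.004, -0.0, -1.0]]
contact_force: [0.3, 0.9, 0.9]
opening: 0.004
finger_force: 0.0
```

Emit:
{"fn": "drive_tool", "kwargs": {
  "moves": [
    [0,-0.1,1.0,0,0,0],
    [0,-0.1,1.0,0,0,0],
    [0,-0.1,0.9,0,0,0],
    [-0.5,0,0,0,0,0],
    [-0.5,0,0,0,0,0],
    [-0.4,0,0,0,0,0],
    [-0.3,0,0,0,0,0],
    [-0.3,0,0,0,0,0],
    [-0.3,0,0,0,0,0],
    [-0.3,0,0,0,0,0],
    [-0.3,0,0,0,0,0]
  ]
}}

```text
time_s: 3.48
tool_pos: [522.5, 216.6, 69.7]
orientation: [[-0.062, 0.998, -0.0], [0.998, 0.062, 0.001], [0.001, 0.0, -1.0]]
contact_force: [-0.5, 2.8, -0.8]
opening: 0.003
finger_force: 1.3
```

```bash
cat > look.py <<'E'
from m import *
import sys
d=np.array([.0588,-.9983,0]);n=np.array([.9983,.0588,0]);e=np.array([541,-34.6,60.])
o=r.observe();tp=np.array(o["tool_pos"]);print("t",round(o["time_s"],2),"tool s,t,z",((tp-e)@d).round(1),((tp-e)@n).round(1),tp[2].round(1),"F",np.round(o["contact_force"],1))
st=(tp-e)@d
for c in("top","side"):
    p,D=viewer.camera(c);P=cloud(c,D);s=(P-e)@d;t=(P-e)@n
    if len(sys.argv)>1:cv2.imwrite(f"pics/{c}{sys.argv[1]}.png",p[:,:,::-1]);np.save(f"{c}{sys.argv[1]}.npy",D)
    V=p.max(2)
    mm=(abs(t)<25)&(P[...,2]>55)&(P[...,2]<105)&(s<180)&(s>-170)&(V>150)&(np.ptp(p,axis=2)<40)&(abs(P[...,2]-88)<18)&((s>0)|(P[...,2]>72))
    k=np.polyfit(s[mm],P[mm][:,2],1);q=abs(np.polyval(k,s[mm])-P[mm][:,2])<8;k=np.polyfit(s[mm][q],P[mm][q][:,2],1)
    print(c,"slope %.4f z0 %.1f white s %.1f..%.1f t %.1f"%(*k,*np.percentile(s[mm],[.5,99.5]),np.median(t[mm])),mm.sum())
E
python3 look.py
```

```text
t 3.48 tool s,t,z -251.9 -3.7 69.7 F [-0.5  2.8 -0.8]
top slope -0.0009 z0 85.5 white s -131.7..66.4 t -0.2 727
side slope 0.0018 z0 84.9 white s -136.4..68.6 t -2.0 444
```

Emit:
{"fn": "drive_tool", "kwargs": {
  "moves": [
    [-0.3,0.1,0,0,0,0],
    [-0.3,0.1,0,0,0,0],
    [-0.3,0,0,0,0,0],
    [-0.3,0,0,0,0,0],
    [-0.3,0,0,0,0,0],
    [-0.3,0,0,0,0,0],
    [-0.3,0,0,0,0,0],
    [0,0,0,0,0,0]
  ]
}}

```text
time_s: 4.58
tool_pos: [525.9, 194.7, 69.7]
orientation: [[-0.061, 0.998, -0.0], [0.998, 0.061, -0.001], [-0.001, -0.0, -1.0]]
contact_force: [0.2, -0.3, 0.4]
opening: 0.006
finger_force: 0.2
```

```bash
python3 look.py
```

```text
t 4.58 tool s,t,z -229.8 -1.6 69.7 F [ 0.2 -0.3  0.4]
top slope 0.0040 z0 85.9 white s -115.8..87.8 t 2.1 754
side slope -0.0001 z0 84.8 white s -116.7..88.8 t 0.6 479
```

Emit:
{"fn": "drive_tool", "kwargs": {
  "moves": [
    [-0.3,0,0,0,0,0],
    [-0.3,0,0,0,0,0],
    [-0.3,0,0,0,0,0],
    [-0.3,0,0,0,0,0],
    [0,0,0,0,0,0],
    [0.3,0,0,0,0,0],
    [0,0,0,0,0,0],
    [0,0,0,0,0,0],
    [0,0,0,0,0,0]
  ]
}}

```text
time_s: 5.8
tool_pos: [526.4, 186.3, 69.7]
orientation: [[-0.062, 0.998, -0.0], [0.998, 0.062, -0.0], [-0.0, -0.0, -1.0]]
contact_force: [0.9, 0.3, -0.2]
opening: 0.004
finger_force: 0.0
```

```bash
python3 look.py
```

```text
t 5.8 tool s,t,z -221.4 -1.6 69.7 F [ 0.9  0.3 -0.2]
top slope -0.0071 z0 85.8 white s -106.9..100.6 t 3.1 780
side slope -0.0001 z0 84.8 white s -111.3..100.0 t 1.3 499
```

Emit:
{"fn": "drive_tool", "kwargs": {
  "moves": [
    [-0.3,0,0,0,0,0],
    [-0.3,0,0,0,0,0],
    [0,0,0,0,0,0],
    [0.3,0,0,0,0,0],
    [0,0,0,0,0,0],
    [0,0,0,0,0,0],
    [0,0,0,0,0,0]
  ]
}}

```text
time_s: 6.78
tool_pos: [526.6, 183.3, 69.7]
orientation: [[-0.062, 0.998, 0.0], [0.998, 0.062, -0.0], [-0.0, 0.0, -1.0]]
contact_force: [0.5, -0.8, 0.5]
opening: 0.006
finger_force: 0.0
```

```bash
python3 look.py
```

```text
t 6.78 tool s,t,z -218.4 -1.5 69.7 F [ 0.5 -0.8  0.5]
top slope -0.0026 z0 85.5 white s -106.1..102.9 t 3.2 774
side slope -0.0000 z0 84.9 white s -105.3..101.8 t 1.3 500
```

Emit:
{"fn": "drive_tool", "kwargs": {
  "moves": [
    [-0.3,0,0,0,0,0],
    [-0.3,0,0,0,0,0],
    [0,0,0,0,0,0],
    [0.3,0,0,0,0,0],
    [0,0,0,0,0,0],
    [0,0,0,0,0,0],
    [0,0,0,0,0,0]
  ]
}}

```text
time_s: 7.75
tool_pos: [526.8, 180.3, 69.7]
orientation: [[-0.062, 0.998, 0.0], [0.998, 0.062, -0.0], [-0.0, 0.0, -1.0]]
contact_force: [-0.5, -0.7, 0.2]
opening: 0.006
finger_force: 0.0
```

```bash
python3 look.py
```

```text
t 7.75 tool s,t,z -215.4 -1.5 69.7 F [-0.5 -0.7  0.2]
top slope 0.0030 z0 85.8 white s -100.7..106.1 t 3.1 780
side slope 0.0020 z0 85.0 white s -107.6..106.2 t 1.2 504
```

Emit:
{"fn": "drive_tool", "kwargs": {
  "moves": [
    [-0.3,0,0,0,0,0],
    [-0.3,0,0,0,0,0],
    [0,0,0,0,0,0],
    [0.3,0,0,0,0,0],
    [0,0,0,0,0,0],
    [0,0,0,0,0,0],
    [0,0,0,0,0,0]
  ]
}}

```text
time_s: 8.72
tool_pos: [527.0, 177.3, 69.7]
orientation: [[-0.062, 0.998, -0.0], [0.998, 0.062, -0.0], [-0.0, -0.0, -1.0]]
contact_force: [0.2, 0.1, 0.7]
opening: -0.0
finger_force: 0.0
```

```bash
python3 look.py
```

```text
t 8.72 tool s,t,z -212.3 -1.5 69.7 F [0.2 0.1 0.7]
top slope 0.0031 z0 85.7 white s -100.0..109.2 t 3.4 777
side slope 0.0001 z0 84.9 white s -101.3..107.7 t 1.2 503
```

Emit:
{"fn": "drive_tool", "kwargs": {
  "moves": [
    [-0.3,0,0,0,0,0],
    [-0.3,0,0,0,0,0],
    [0,0,0,0,0,0],
    [0.3,0,0,0,0,0],
    [0,0,0,0,0,0],
    [0,0,0,0,0,0],
    [0,0,0,0,0,0]
  ]
}}

```text
time_s: 9.7
tool_pos: [527.2, 174.3, 69.7]
orientation: [[-0.062, 0.998, 0.0], [0.998, 0.062, -0.0], [-0.0, 0.0, -1.0]]
contact_force: [0.7, -0.2, -1.2]
opening: 0.006
finger_force: 0.0
```

```bash
python3 look.py
```

```text
t 9.7 tool s,t,z -209.4 -1.5 69.7 F [ 0.7 -0.2 -1.2]
top slope -0.0012 z0 85.9 white s -99.7..112.6 t 3.5 786
side slope -0.0010 z0 84.8 white s -99.8..111.9 t 2.1 516
```

Emit:
{"fn": "drive_tool", "kwargs": {
  "moves": [
    [-0.3,0,0,0,0,0],
    [-0.3,0,0,0,0,0],
    [0,0,0,0,0,0],
    [0.3,0,0,0,0,0],
    [0,0,0,0,0,0],
    [0,0,0,0,0,0],
    [0,0,0,0,0,0]
  ]
}}

```text
time_s: 10.68
tool_pos: [527.3, 171.4, 69.7]
orientation: [[-0.062, 0.998, 0.0], [0.998, 0.062, -0.0], [-0.0, 0.0, -1.0]]
contact_force: [0.3, -0.4, 0.2]
opening: 0.004
finger_force: 0.0
```

```bash
python3 look.py
```

```text
t 10.68 tool s,t,z -206.4 -1.5 69.7 F [ 0.3 -0.4  0.2]
top slope 0.0004 z0 85.8 white s -96.7..115.2 t 3.5 794
side slope -0.0008 z0 84.8 white s -97.3..115.0 t 1.5 512
```

Emit:
{"fn": "drive_tool", "kwargs": {
  "moves": [
    [-0.3,0,0,0,0,0],
    [-0.3,0,0,0,0,0],
    [0,0,0,0,0,0],
    [0.3,0,0,0,0,0],
    [0,0,0,0,0,0],
    [0,0,0,0,0,0],
    [0,0,0,0,0,0]
  ]
}}

```text
time_s: 11.65
tool_pos: [527.5, 168.3, 69.7]
orientation: [[-0.062, 0.998, 0.0], [0.998, 0.062, -0.0], [-0.0, -0.0, -1.0]]
contact_force: [-0.1, 0.6, -0.5]
opening: 0.005
finger_force: 0.0
```

```bash
python3 look.py
```

```text
t 11.65 tool s,t,z -203.4 -1.5 69.7 F [-0.1  0.6 -0.5]
top slope -0.0009 z0 85.7 white s -93.3..117.4 t 3.4 791
side slope -0.0001 z0 84.9 white s -93.2..117.2 t 1.5 518
```

Emit:
{"fn": "drive_tool", "kwargs": {
  "moves": [
    [-0.3,0,0,0,0,0],
    [-0.3,0,0,0,0,0],
    [0,0,0,0,0,0],
    [0.3,0,0,0,0,0],
    [0,0,0,0,0,0],
    [0,0,0,0,0,0],
    [0,0,0,0,0,0]
  ]
}}

```text
time_s: 12.62
tool_pos: [527.7, 165.3, 69.7]
orientation: [[-0.062, 0.998, 0.0], [0.998, 0.062, -0.0], [-0.0, 0.0, -1.0]]
contact_force: [-0.6, 0.5, -1.0]
opening: 0.002
finger_force: 0.0
```

```bash
python3 look.py
```

```text
t 12.62 tool s,t,z -200.4 -1.5 69.7 F [-0.6  0.5 -1. ]
top slope -0.0004 z0 85.8 white s -90.4..121.3 t 3.7 792
side slope 0.0009 z0 84.8 white s -92.9..120.5 t 1.5 526
```

Emit:
{"fn": "drive_tool", "kwargs": {
  "moves": [
    [-0.3,0,0,0,0,0],
    [-0.3,0,0,0,0,0],
    [0,0,0,0,0,0],
    [0.3,0,0,0,0,0],
    [0,0,0,0,0,0],
    [0,0,0,0,0,0],
    [0,0,0,0,0,0]
  ]
}}

```text
time_s: 13.6
tool_pos: [527.9, 162.3, 69.7]
orientation: [[-0.062, 0.998, -0.0], [0.998, 0.062, -0.0], [-0.0, -0.0, -1.0]]
contact_force: [0.2, 0.6, 0.4]
opening: 0.004
finger_force: 0.0
```

```bash
python3 look.py
```

```text
t 13.6 tool s,t,z -197.4 -1.5 69.7 F [0.2 0.6 0.4]
top slope -0.0004 z0 85.8 white s -89.9..123.8 t 3.7 798
side slope -0.0015 z0 85.0 white s -90.7..122.1 t 1.9 528
```

Emit:
{"fn": "drive_tool", "kwargs": {
  "moves": [
    [-0.3,0,0,0,0,0],
    [-0.3,0,0,0,0,0],
    [0,0,0,0,0,0],
    [0.3,0,0,0,0,0],
    [0,0,0,0,0,0],
    [0,0,0,0,0,0],
    [0,0,0,0,0,0]
  ]
}}

```text
time_s: 14.58
tool_pos: [528.1, 159.3, 69.7]
orientation: [[-0.062, 0.998, 0.0], [0.998, 0.062, -0.0], [-0.0, 0.0, -1.0]]
contact_force: [0.6, -0.8, -0.2]
opening: 0.005
finger_force: 0.0
```

```bash
python3 look.py
```

```text
t 14.57 tool s,t,z -194.4 -1.5 69.7 F [ 0.6 -0.8 -0.2]
top slope 0.0029 z0 85.5 white s -87.2..126.7 t 3.9 804
side slope -0.0021 z0 84.8 white s -85.3..125.3 t 1.8 535
```

Emit:
{"fn": "drive_tool", "kwargs": {
  "moves": [
    [-0.3,0,0,0,0,0],
    [-0.3,0,0,0,0,0],
    [0,0,0,0,0,0],
    [0.3,0,0,0,0,0],
    [0,0,0,0,0,0],
    [0,0,0,0,0,0],
    [0,0,0,0,0,0]
  ]
}}

```text
time_s: 15.55
tool_pos: [528.3, 156.3, 69.7]
orientation: [[-0.062, 0.998, 0.0], [0.998, 0.062, -0.0], [-0.0, -0.0, -1.0]]
contact_force: [-0.5, 0.2, 0.2]
opening: 0.006
finger_force: 0.0
```

```bash
python3 look.py
```

```text
t 15.55 tool s,t,z -191.4 -1.5 69.7 F [-0.5  0.2  0.2]
top slope -0.0014 z0 85.7 white s -83.8..129.6 t 3.8 798
side slope -0.0024 z0 84.9 white s -84.3..128.5 t 2.2 538
```

Emit:
{"fn": "drive_tool", "kwargs": {
  "moves": [
    [-0.3,0,0,0,0,0],
    [-0.3,0,0,0,0,0],
    [0,0,0,0,0,0],
    [0.3,0,0,0,0,0],
    [0,0,0,0,0,0],
    [0,0,0,0,0,0],
    [0,0,0,0,0,0]
  ]
}}

```text
time_s: 16.52
tool_pos: [528.5, 153.4, 69.7]
orientation: [[-0.062, 0.998, 0.0], [0.998, 0.062, -0.0], [-0.0, -0.0, -1.0]]
contact_force: [-0.5, -0.5, 0.5]
opening: 0.005
finger_force: 0.0
```

```bash
python3 look.py
```

```text
t 16.52 tool s,t,z -188.4 -1.5 69.7 F [-0.5 -0.5  0.5]
top slope -0.0085 z0 85.6 white s -80.8..133.1 t 3.9 801
side slope -0.0064 z0 84.7 white s -81.6..131.2 t 2.2 550
```

The slope is starting to show in both views, so I'll use smaller steps.

Emit:
{"fn": "drive_tool", "kwargs": {
  "moves": [
    [-0.3,0,0,0,0,0],
    [-0.15,0,0,0,0,0],
    [0,0,0,0,0,0],
    [0.3,0,0,0,0,0],
    [0,0,0,0,0,0],
    [0,0,0,0,0,0],
    [0,0,0,0,0,0],
    [0,0,0,0,0,0]
  ]
}}

```text
time_s: 17.62
tool_pos: [528.5, 151.9, 69.7]
orientation: [[-0.062, 0.998, -0.0], [0.998, 0.062, -0.0], [-0.0, -0.0, -1.0]]
contact_force: [0.4, 0.4, 0.7]
opening: 0.006
finger_force: 0.0
```

```bash
python3 look.py
```

```text
t 17.62 tool s,t,z -186.9 -1.5 69.7 F [0.4 0.4 0.7]
top slope -0.0870 z0 85.6 white s -81.1..135.8 t 3.7 782
side slope -0.0917 z0 84.5 white s -87.2..134.5 t 2.1 622
```

```bash
for i in 1 2 3 4 5; do python3 look.py T|grep slope; done
python3 - <<'E'
from m import *
p=cv2.imread('pics/sideT.png')[175:255,290:370];q=cv2.imread('pics/topT.png')[185:230,250:410]
cv2.imwrite('pics/T.png',np.vstack([cv2.resize(p,(360,360),interpolation=cv2.INTER_CUBIC).repeat(1,0)[:, :],]) if 0 else cv2.resize(p,(560,560),interpolation=cv2.INTER_CUBIC))
E
```

```text
top slope -0.0906 z0 85.5 white s -81.1..134.8 t 4.0 788
side slope -0.0926 z0 84.3 white s -86.9..136.7 t 2.3 629
top slope -0.0890 z0 85.2 white s -81.1..135.0 t 4.3 784
side slope -0.0936 z0 84.4 white s -86.3..135.8 t 2.1 626
top slope -0.0897 z0 85.6 white s -81.1..134.2 t 4.4 783
side slope -0.0931 z0 84.5 white s -97.3..135.5 t 2.3 629
top slope -0.0909 z0 85.6 white s -81.1..135.3 t 4.0 783
side slope -0.0924 z0 84.3 white s -87.0..135.0 t 2.4 625
top slope -0.0873 z0 85.5 white s -81.1..135.1 t 4.4 783
side slope -0.0929 z0 84.4 white s -88.0..134.4 t 2.3 623
```

View pics/T.png

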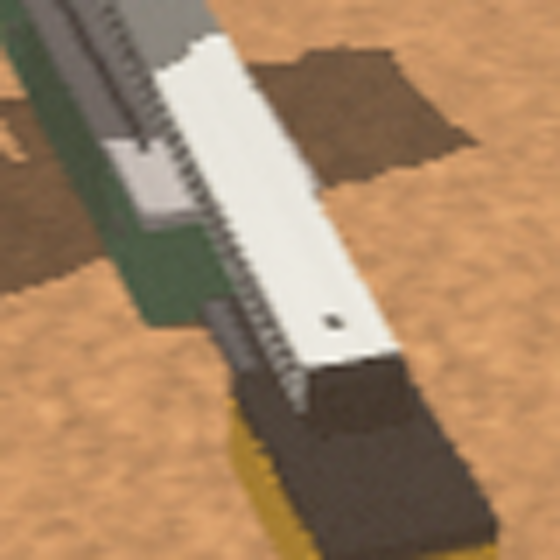

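The picture shows the nose cap's lower edge at (300-410, 410-430) lying on the black pad. The slope of about 0.091 is steady over five looks. One small nudge of under 1 mm will give margin against hanging poised, then I'll withdraw.

Emit:
{"fn": "drive_tool", "kwargs": {
  "moves": [
    [-0.25,0,0,0,0,0],
    [-0.2,0,0,0,0,0],
    [0,0,0,0,0,0],
    [0.3,0,0,0,0,0],
    [0.4,0,0,0,0,0],
    [1.0,0,0,0,0,0],
    [1.0,0,0,0,0,0],
    [0,0,0,0,0,0]
  ]
}}

```text
time_s: 19.23
tool_pos: [526.9, 176.0, 69.7]
orientation: [[-0.064, 0.998, -0.0], [0.998, 0.064, 0.001], [0.001, -0.0, -1.0]]
contact_force: [0.1, 0.3, 0.1]
opening: 0.004
finger_force: 0.0
```

```bash
for i in 1 2 3 ; do python3 look.py U; done
```

```text
t 19.23 tool s,t,z -211.1 -1.6 69.7 F [0.1 0.3 0.1]
top slope -0.0915 z0 85.8 white s -100.0..136.4 t 3.9 861
side slope -0.0915 z0 84.5 white s -103.7..137.3 t 2.1 674
t 19.32 tool s,t,z -209.6 -1.6 69.7 F [ 0.2 -0.5  0.7]
top slope -0.0904 z0 85.7 white s -99.8..135.7 t 4.0 864
side slope -0.0933 z0 84.5 white s -101.0..136.7 t 2.3 670
t 19.43 tool s,t,z -209.1 -1.5 69.7 F [0.5 0.1 0.3]
top slope -0.0894 z0 85.5 white s -99.6..136.3 t 4.1 855
side slope -0.0923 z0 84.4 white s -103.4..136.7 t 2.2 668
```

Slope unchanged after the 1 mm nudge, so the nose is fully down. Now on to the marker.

Emit:
{"fn": "drive_tool", "kwargs": {
  "claw": 0.2,
  "moves": [
    [0,0,-4.0,0,0,0],
    [0,0,-4.0,0,0,0],
    [-5.8,-0.02,0,0,0,0],
    [-5.8,-0.02,0,0,0,0],
    [-5.8,-0.02,0,0,0,0],
    [-5.8,-0.02,0,0,0,0],
    [-5.8,-0.02,0,0,0,0],
    [-5.8,-0.02,0,0,0,0],
    [-5.8,-0.02,0,0,0,0],
    [-5.8,-0.02,0,0,0,0],
    [-5.8,-0.02,0,0,0,0],
    [-5.7,-0.02,0,0,0,0],
    [0,0,0,0,0,-0.15],
    [0,0,0,0,0,-0.15],
    [0,0,0,0,0,0],
    [0,0,0,0,0,0],
    [0,0,0,0,0,0]
  ]
}}

```text
time_s: 21.65
tool_pos: [561.1, -403.3, 149.8]
orientation: [[-0.353, 0.936, -0.0], [0.936, 0.353, -0.0], [-0.0, -0.0, -1.0]]
contact_force: [0.8, 0.3, -0.7]
opening: 0.6
finger_force: 0.0
```

```bash
python3 look.py V
python3 - <<'E'
from m import *
p=cv2.imread('pics/sideV.png')[215:315,320:420]
cv2.imwrite('pics/V.png',cv2.resize(p,(580,580),interpolation=cv2.INTER_CUBIC))
E
```

```text
t 21.65 tool s,t,z 369.3 -1.6 149.8 F [ 0.8  0.3 -0.7]
top slope -0.0902 z0 85.6 white s -155.1..135.0 t 2.8 1100
side slope -0.0904 z0 84.5 white s -166.7..124.2 t 0.6 778
```

View pics/V.png

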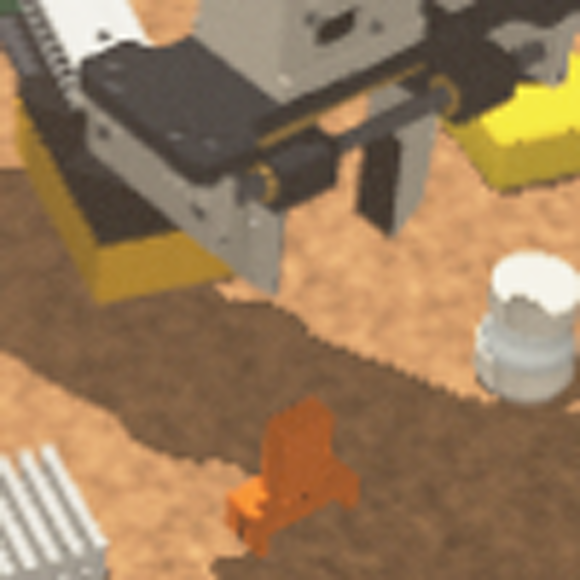

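The gripper hangs over the marker with its tips at about (275,292) and (392,235). The finger line runs parallel to the marker's long side, with the fin at (300,440) lined up between them.

Emit:
{"fn": "drive_tool", "kwargs": {
  "moves": [
    [0.09,0.1,3.5,0,0,0],
    [0,0,3.5,0,0,0],
    [0,0,2.5,0,0,0],
    [0,0,2.0,0,0,0],
    [0,0,0.9,0,0,0],
    [0,0,0,0,0,0]
  ]
}}

```text
time_s: 22.5
tool_pos: [561.6, -402.4, 25.6]
orientation: [[-0.354, 0.935, -0.0], [0.935, 0.354, 0.0], [0.0, -0.0, -1.0]]
contact_force: [-0.3, -1.6, 0.6]
opening: 0.602
finger_force: 0.0
```

Emit:
{"fn": "drive_tool", "kwargs": {
  "claw": -1,
  "moves": [
    [0,0,0,0,0,0],
    [0,0,0,0,0,0],
    [0,0,0,0,0,0],
    [0,0,0,0,0,0],
    [0,0,0,0,0,0]
  ]
}}

```text
time_s: 23.12
tool_pos: [561.9, -402.5, 26.2]
orientation: [[-0.354, 0.935, 0.001], [0.935, 0.354, -0.0], [-0.0, 0.001, -1.0]]
contact_force: [0.7, 0.5, 3.9]
opening: 0.284
finger_force: 30.0
```

Emit:
{"fn": "drive_tool", "kwargs": {
  "moves": [
    [0,0,-2.0,0,0,0],
    [0,0,-4.0,0,0,0],
    [0,0,-5.0,0,0,0],
    [0,0,-3.0,0,0,0],
    [0,0,0,0,0,0.15],
    [0,0,0,0,0,0.15],
    [0,0,0,0,0,0]
  ]
}}

```text
time_s: 24.0
tool_pos: [561.7, -402.3, 166.7]
orientation: [[-0.063, 0.998, 0.0], [0.998, 0.063, -0.001], [-0.001, 0.0, -1.0]]
contact_force: [0.2, 0.7, 0.2]
opening: 0.282
finger_force: 30.0
```

```bash
cat > yaw.py <<'E'
from m import *
import sys
d=np.array([.0588,-.9983,0]);n=np.array([.9983,.0588,0]);e=np.array([541,-34.6,60.])
def mod(c,p):  # module white top: per-column/row sub-pixel edges -> tilted top plane -> s,t
    box=(240,190,372,235) if c=="top" else (290,150,350,235)
    I,g=up(p,*box);H=cv2.cvtColor(I,cv2.COLOR_BGR2HSV)
    w=cv2.morphologyEx(((H[...,2]>185)&(H[...,1]<45)).astype(np.uint8),cv2.MORPH_CLOSE,np.ones((3*F,3*F),np.uint8))
    w=cv2.morphologyEx(w,cv2.MORPH_OPEN,np.ones((5*F,5*F),np.uint8))
    ct=max(cv2.findContours(w,cv2.RETR_EXTERNAL,cv2.CHAIN_APPROX_NONE)[0],key=cv2.contourArea)[:,0]
    C,R,tt,q=ray(c,g(ct));D=q@R;nn=d*.0945+np.array([0,0,1]);k=(nn@(e+[0,0,25.1]-C))/(D@nn);X=C+D*k[:,None]
    return (X-e)@d,(X-e)@n
if __name__=="__main__":
  for c in("top","side"):
    s,t=mod(c,cv2.imread(f"pics/{c}{sys.argv[1]}.png"));a,b=map(float,sys.argv[2:4])
    md=np.median(t);m=(s>a)&(s<b);f=[]
    for q in(t>md,t<md):
        k=np.polyfit(s[m&q],t[m&q],1)
        for _ in range(3):
            r_=abs(np.polyval(k,s)-t);k=np.polyfit(s[m&q&(r_<1.5)],t[m&q&(r_<1.5)],1)
        f.append(k)
    print(c,"s",s.min().round(1),s.max().round(1),"upper",f[0].round(4),"lower",f[1].round(4),"mid",np.mean(f,0).round(4))
E
python3 yaw.py U -60 125; python3 yaw.py T -40 125; python3 yaw.py 0 -150 60
python3 look.py W; python3 yaw.py W -120 125;python3 - <<'E'
from m import *
p=cv2.imread('pics/sideW.png')[200:300,330:430];q=cv2.imread('pics/topW.png')[165:245,390:490]
cv2.imwrite('pics/W.png',cv2.resize(p,(580,580),interpolation=cv2.INTER_CUBIC))
E
```

```text
top s -95.5 131.5 upper [1.80000e-03 2.19826e+01] lower [ 1.00000e-03 -1.49114e+01] mid [1.4000e-03 3.5356e+00]
side s -96.3 137.8 upper [-9.20000e-03  2.41584e+01] lower [  0.1084 -28.6351] mid [ 0.0496 -2.2384]
top s -77.3 131.5 upper [1.40000e-03 2.19671e+01] lower [ 1.90000e-03 -1.49777e+01] mid [1.7000e-03 3.4947e+00]
side s -82.7 137.0 upper [-1.53000e-02  2.46126e+01] lower [  0.1301 -30.6045] mid [ 0.0574 -2.996 ]
top s -225.8 66.6 upper [8.60000e-03 1.75424e+01] lower [ 3.90000e-03 -1.93181e+01] mid [ 0.0063 -0.8878]
side s -195.1 57.9 upper [-0.064  15.9473] lower [-2.60000e-02 -2.87722e+01] mid [-0.045  -6.4125]
t 24.0 tool s,t,z 368.3 -1.0 166.7 F [0.2 0.7 0.2]
top slope -0.0907 z0 85.7 white s -155.0..136.3 t 2.8 1110
side slope -0.0933 z0 84.4 white s -164.9..124.9 t -1.5 646
top s -155.2 131.5 upper [2.8000e-03 2.2172e+01] lower [ 2.60000e-03 -1.53071e+01] mid [2.7000e-03 3.4325e+00]
side s -184.2 85.6 upper [-0.1192 17.3456] lower [  0.2138 -38.2557] mid [  0.0473 -10.4551]
```

View pics/W.png

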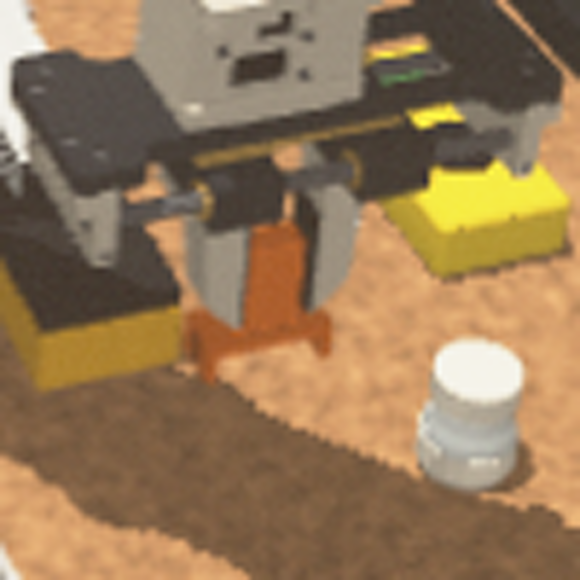

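The marker is held upright by its fin at (275,270) between the fingers, with its leg ends at about (210,380) and (328,355). The module lies at +3.4 mm across at the edge and its yaw matches the tool's. I'll hover above the edge with the module's tilt and measure the marker there.

Emit:
{"fn": "drive_tool", "kwargs": {
  "moves": [
    [4.56,0.07,0,0,0,0],
    [4.56,0.07,0,0,0,0],
    [4.56,0.07,0,0,0,0],
    [4.56,0.07,0,0,0,0],
    [4.56,0.07,0,0,0,0],
    [4.56,0.07,0,0,0,0],
    [4.56,0.07,0,0,0,0],
    [4.56,0.07,0,0,0,0],
    [0,0,0,0,0.095,0],
    [0,0,2.0,0,0,0],
    [0,0,1.0,0,0,0],
    [0,0,0,0,0,0],
    [0,0,0,0,0,0]
  ]
}}

```text
time_s: 25.72
tool_pos: [544.7, -35.1, 136.3]
orientation: [[-0.062, 0.998, -0.005], [0.994, 0.063, 0.095], [0.095, 0.001, -0.995]]
contact_force: [0.0, -0.2, -0.5]
opening: 0.281
finger_force: 30.0
```

```bash
cat > mk.py <<'E'
from m import *
import sys
d=np.array([.0588,-.9983,0]);n=np.array([.9983,.0588,0]);e=np.array([541,-34.6,60.])
o=r.observe();T=np.array(o["tool_pos"]);R=np.array(o["orientation"]);print(R.round(3).tolist(),"tool s,t,z",((T-e)@d).round(1),((T-e)@n).round(1),T[2].round(1))
O=T+26*R[:,2]   # marker origin if gripped centrally
pr={k:proj("side",O+R@np.array([-12,y,z]))[0] for k,y,z in(("legL_out",-26,0),("legR_out",26,0),("roofL",-26,-17),("roofR",26,-17))}
print({k:v.round(1).tolist() for k,v in pr.items()})
p,D=viewer.camera("side");cv2.imwrite(f"pics/side{sys.argv[1]}.png",p[:,:,::-1])
c=np.mean(list(pr.values()),0).astype(int);a,b=c-[30,25]
I,g=up(p[:,:,::-1].copy(),a,b,a+60,b+45);H=cv2.cvtColor(I,cv2.COLOR_BGR2HSV)
w=((H[...,0]<12)&(H[...,1]>185)&(H[...,2]>70)).astype(np.uint8)
w=cv2.morphologyEx(w,cv2.MORPH_OPEN,np.ones((F,F),np.uint8))
ct=max(cv2.findContours(w,cv2.RETR_EXTERNAL,cv2.CHAIN_APPROX_NONE)[0],key=cv2.contourArea)[:,0]
q=g(ct);print("orange area",w.sum()/F/F,"left",q[q[:,0].argmin()].round(1),"right",q[q[:,0].argmax()].round(1),"lowL",q[(q@[-.5,1]).argmax()].round(1),"lowR",q[(q@[.7,1]).argmax()].round(1))
sc=600/60;J=cv2.resize(I,(600,450))
for v in pr.values():cv2.circle(J,tuple(((v-[a,b]+.5)*10).astype(int)),3,(255,0,0),-1)
cv2.imwrite(f"pics/mkc{sys.argv[1]}.png",J)
E
python3 mk.py X
```

```text
[[-0.062, 0.998, -0.005], [0.994, 0.063, 0.095], [0.095, 0.001, -0.995]] tool s,t,z 0.7 3.7 136.3
{'legL_out': [317.3, 193.0], 'legR_out': [333.9, 190.2], 'roofL': [317.5, 188.3], 'roofR': [334.3, 185.6]}Traceback (most recent call last):
  File "mk.py", line 13, in <module>
    ct=max(cv2.findContours(w,cv2.RETR_EXTERNAL,cv2.CHAIN_APPROX_NONE)[0],key=cv2.contourArea)[:,0]
       ~~~^^^^^^^^^^^^^^^^^^^^^^^^^^^^^^^^^^^^^^^^^^^^^^^^^^^^^^^^^^^^^^^^^^^^^^^^^^^^^^^^^^^^
ValueError: max() iterable argument is empty
```

Run:
```python
from m import *
p=cv2.imread("pics/sideX.png");H=cv2.cvtColor(p,cv2.COLOR_BGR2HSV)
for v in range(176,198,2):print(v,[tuple(int(x) for x in H[v,u]) for u in range(313,340,3)])
```

```text
176 [(25, 12, 236), (17, 49, 135), (17, 51, 145), (11, 150, 138), (12, 183, 159), (12, 179, 160), (16, 51, 116), (16, 45, 147), (14, 124, 204)]
178 [(21, 11, 235), (17, 48, 137), (17, 48, 144), (11, 153, 137), (11, 180, 159), (11, 179, 161), (16, 48, 118), (17, 48, 144), (14, 127, 213)]
180 [(25, 12, 234), (20, 47, 141), (18, 48, 143), (12, 175, 137), (11, 181, 159), (11, 179, 161), (16, 48, 118), (14, 74, 159), (14, 126, 210)]
182 [(25, 12, 234), (19, 27, 209), (18, 48, 144), (11, 170, 138), (11, 177, 160), (10, 176, 162), (16, 48, 123), (14, 126, 204), (14, 124, 202)]
184 [(25, 12, 233), (11, 177, 153), (12, 90, 147), (11, 169, 149), (11, 179, 158), (11, 185, 164), (12, 180, 150), (14, 126, 196), (14, 126, 186)]
186 [(24, 11, 232), (11, 175, 144), (11, 178, 153), (12, 182, 146), (11, 181, 152), (11, 174, 157), (12, 182, 157), (13, 141, 183), (14, 127, 205)]
188 [(23, 21, 209), (11, 173, 124), (11, 172, 159), (11, 149, 161), (13, 83, 204), (14, 125, 208), (13, 136, 171), (14, 135, 191), (14, 126, 207)]
190 [(20, 25, 123), (11, 89, 154), (20, 23, 230), (23, 13, 231), (22, 12, 233), (15, 53, 211), (14, 123, 191), (14, 132, 195), (15, 130, 206)]
192 [(14, 31, 108), (17, 38, 219), (25, 12, 232), (25, 12, 232), (23, 13, 231), (19, 12, 225), (15, 126, 184), (14, 127, 206), (14, 126, 199)]
194 [(17, 27, 131), (22, 19, 204), (23, 13, 232), (17, 25, 141), (19, 29, 139), (20, 28, 139), (14, 97, 200), (14, 128, 199), (15, 126, 190)]
196 [(12, 20, 189), (19, 25, 110), (20, 28, 139), (17, 25, 141), (17, 26, 140), (21, 26, 138), (12, 23, 186), (14, 126, 219), (14, 129, 199)]
```

```bash
sed -i 's/H\[...,1\]>185/H[...,1]>155/;s/<12)\&/<14)\&/' mk.py; python3 mk.py Y
python3 - <<'E'
from m import *
print([ (k,proj("side",X).round(1).tolist()) for k,X in dict(e=[501,-37,60]).items()])
# same check on hover W over table side
E
```

```text
[[-0.062, 0.998, -0.005], [0.994, 0.062, 0.095], [0.095, 0.001, -0.995]] tool s,t,z 0.8 3.8 136.4
{'legL_out': [317.4, 192.9], 'legR_out': [334.0, 190.2], 'roofL': [317.6, 188.3], 'roofR': [334.3, 185.6]}
orange area 156.484375 left [315.7 184.2] right [333.6 187.4] lowL [316.6 189.8] lowR [333.3 189.6]
[('e', [[310.6, 206.0]])]
```

View pics/mkcY.png

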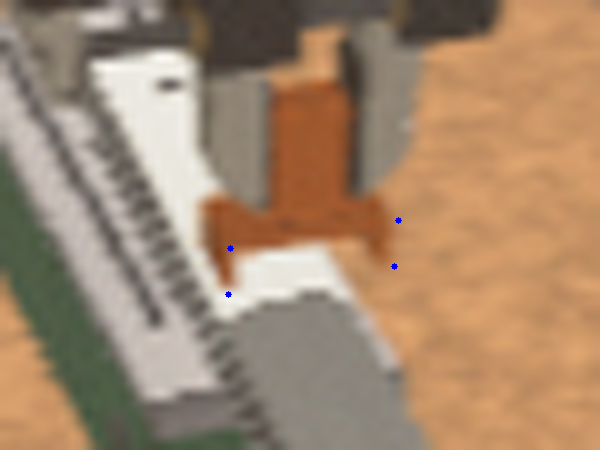

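The hover view shows the marker level with the module's tilt, astride its top. Its leg ends are at (228,285) and (385,258), close to the predicted dots at (228,294) and (394,266). Both legs lie just outside the module's edges.

Run:
```python
from m import *
d=np.array([.0588,-.9983,0]);n=np.array([.9983,.0588,0]);e=np.array([541,-34.6,60.])
def tilt(c,uv,h=25.1):
    C,R,tt,q=ray(c,uv);D=q@R;nn=d*.0945+np.array([0,0,1]);k=(nn@(e+[0,0,h]-C))/(D@nn);X=C+D*k[:,None];return np.c_[(X-e)@d,(X-e)@n].round(1).tolist()
f=lambda L,sc,o:(np.array(L)+.5)/sc-.5+np.array(o)
print("module corners T",tilt("side",f([[303,365],[398,348],[160,75],[235,60]],7,(290,175))))
print("module in Y near/far",tilt("side",f([[90,65],[215,300],[395,370],[345,275]],10,(295,164))))
O=plane("side",f([[228,285],[385,258],[306.5,271.5]],10,(295,164)),136.4-26*.995-1.1)
print("legs",np.c_[(O-e)@d,(O-e)@n].round(1).tolist())
# sub-pixel edges of white top in side pictures along image rows (gradient maxima), nose part
for nm in("T","U"):
    p=cv2.cvtColor(cv2.imread(f"pics/side{nm}.png"),cv2.COLOR_BGR2GRAY).astype(float)
    for v in range(196,222,4):
        row=np.interp(np.arange(300,360,.1),np.arange(640),p[v]);g=cv2.GaussianBlur(np.gradient(row)[None],(0,0),4)[0]
        c=300+.1*len(row[:1]);u0=proj("side",e+60*d+[0,0,20])[0];
        uu=np.arange(300,360,.1);print(nm,v,"rise",uu[g.argmax()].round(1),"fall",uu[g.argmin()].round(1),tilt("side",[[uu[g.argmax()],v],[uu[g.argmin()],v]]))
```

```text
module corners T [[134.0, -16.3], [134.6, 23.7], [-64.5, -14.4], [-66.8, 21.5]]
module in Y near/far [[-152.0, -17.9], [-21.3, -16.1], [25.1, 25.5], [-23.1, 26.2]]
legs [[5.6, -20.7], [4.9, 28.8], [5.3, 3.9]]
T 196 rise 316.6 fall 332.1 [[-9.3, -18.1], [2.7, 27.2]]
T 200 rise 318.6 fall 334.2 [[10.7, -18.2], [22.7, 26.8]]
T 204 rise 321.1 fall 335.5 [[30.6, -16.9], [41.7, 24.2]]
T 208 rise 322.8 fall 337.6 [[49.5, -17.8], [60.8, 24.0]]
T 212 rise 324.9 fall 339.6 [[68.3, -17.6], [79.4, 23.4]]
T 216 rise 326.9 fall 307.5 [[86.6, -17.7], [72.1, -70.9]]
T 220 rise 329.0 fall 335.7 [[104.5, -17.5], [109.5, 0.8]]
U 196 rise 316.6 fall 332.2 [[-9.3, -18.1], [2.8, 27.5]]
U 200 rise 318.6 fall 333.5 [[10.7, -18.2], [22.2, 24.8]]
U 204 rise 321.1 fall 335.6 [[30.6, -16.9], [41.8, 24.5]]
U 208 rise 322.9 fall 337.6 [[49.6, -17.5], [60.8, 24.0]]
U 212 rise 324.9 fall 339.6 [[68.3, -17.6], [79.4, 23.4]]
U 216 rise 327.0 fall 307.5 [[86.6, -17.4], [72.1, -70.9]]
U 220 rise 329.2 fall 344.4 [[104.7, -16.9], [116.0, 24.5]]
```

Run:
```python
from m import *
d=np.array([.0588,-.9983,0]);n=np.array([.9983,.0588,0]);e=np.array([541,-34.6,60.])
o=r.observe();T=np.array(o["tool_pos"]);R=np.array(o["orientation"]);O=T+26*R[:,2]
A=[viewer.camera("side") for _ in range(6)];D=np.mean([a[1] for a in A],0);ok=np.min([a[1] for a in A],0)>0
H=cv2.cvtColor(A[0][0][:,:,::-1].copy(),cv2.COLOR_BGR2HSV);P=cloud("side",D);s=(P-e)@d;t=(P-e)@n;z=P[...,2]
er=lambda m,k=3:cv2.erode(m.astype(np.uint8),np.ones((k,k)))>0
L=(P-O)@R; L[...,0]*=-1; L[...,2]*=-1   # marker frame: x to nose, z up
w=(H[...,0]<14)&(H[...,1]>155)&ok&(abs(z-130)<40)&(abs(t)<40)&(abs(s)<40)
fin=er(w&(L[...,2]>20)&(abs(L[...,1])<12));roof=w&(L[...,2]<15)&(L[...,2]>2)
for nm,m in(("fin face (7)",fin),("roof/legs face (12)",roof)):print(nm,m.sum(),np.median(L[m],0).round(2),L[m].std(0).round(1))
g=er((H[...,0]>35)&(H[...,0]<90)&(H[...,1]>60)&ok&(abs(s)<15)&(abs(t)<40)&(z>5)&(z<56))
for nm in ["Y"]:print("green end face",g.sum(),"s",np.median(s[g]).round(2),s[g].std().round(1),"t",t[g].min().round(),t[g].max().round(),"z",np.median(z[g]).round())
gy=(P[...,2]<52)&(P[...,2]>8)&(abs(t)<33)&(s>205)&(s<235)&(H[...,0]>18)&(H[...,0]<30)&(H[...,1]>150)&ok
print("pad end face (220)",gy.sum(),np.median(s[gy]).round(2))
print("tool s,t",((T-e)@d).round(2),((T-e)@n).round(2),"O s,t,z",((O-e)@d).round(2),((O-e)@n).round(2),O[2].round(1))
P0=cloud("side",np.load("side0.npy"));p0=cv2.cvtColor(cv2.imread("pics/side0.png"),cv2.COLOR_BGR2HSV)
s0=(P0-e)@d;t0=(P0-e)@n
g0=er((p0[...,0]>35)&(p0[...,0]<90)&(p0[...,1]>60)&(abs(s0)<15)&(abs(t0)<40)&(P0[...,2]>5)&(P0[...,2]<56));print("green0",g0.sum(),np.median(s0[g0]).round(2))
```

```text
fin face (7) 39 [ 3.85 -1.48 42.55] [ 1.5  4.2 10.5]
roof/legs face (12) 20 [ 9.01  8.87 12.03] [ 1.5 20.3  3.4]
green end face 4 s -4.11 0.4 t -31.0 -8.0 z 26.0
pad end face (220) 159 216.23
tool s,t 0.74 3.79 O s,t,z -1.72 3.81 110.6
green0 5 -6.58
```

Emit:
{"fn": "drive_tool", "kwargs": {
  "moves": [
    [-0.23,-0.04,0,0,0,0],
    [-0.095,0,1.0,0,0,0],
    [-0.057,0,0.6,0,0,0],
    [-0.057,0,0.6,0,0,0],
    [-0.038,0,0.4,0,0,0],
    [-0.038,0,0.4,0,0,0],
    [0,0,0,0,0,0],
    [0,0,0,0,0,0]
  ]
}}

```text
time_s: 27.12
tool_pos: [544.3, -37.4, 105.7]
orientation: [[-0.062, 0.998, -0.006], [0.994, 0.062, 0.095], [0.095, 0.0, -0.995]]
contact_force: [0.1, 0.4, -1.0]
opening: 0.281
finger_force: 30.0
```

```bash
python3 look.py Z; python3 mk.py Z
```

```text
t 27.12 tool s,t,z 3.0 3.1 105.7 F [ 0.1  0.4 -1. ]
top slope -0.0959 z0 85.1 white s -154.6..-16.9 t 3.6 528
side slope -0.0931 z0 84.4 white s -139.5..137.7 t -4.7 202
[[-0.062, 0.998, -0.005], [0.994, 0.062, 0.095], [0.095, 0.0, -0.995]] tool s,t,z 3.0 3.2 105.7
{'legL_out': [317.3, 202.1], 'legR_out': [333.7, 199.3], 'roofL': [317.5, 197.6], 'roofR': [334.1, 194.8]}
orange area 153.59375 left [315.2 193.3] right [333.4 196.3] lowL [316.8 200.4] lowR [333.2 196.8]
```

The legs have passed the module's top without contact. Lowering slowly the rest of the way.

Emit:
{"fn": "drive_tool", "kwargs": {
  "moves": [
    [-0.015,0.02,0.15,0,0,0],
    [-0.015,0,0.15,0,0,0],
    [-0.015,0,0.15,0,0,0],
    [-0.01,0,0.1,0,0,0],
    [0,0,0,0,0,0],
    [0,0,0,0,0,0]
  ]
}}

```text
time_s: 28.02
tool_pos: [544.4, -37.4, 100.0]
orientation: [[-0.062, 0.998, -0.006], [0.994, 0.062, 0.095], [0.095, 0.0, -0.995]]
contact_force: [0.7, 0.4, 0.4]
opening: 0.279
finger_force: 30.0
```

Emit:
{"fn": "drive_tool", "kwargs": {
  "moves": [
    [-0.003,0,0.03,0,0,0],
    [-0.003,0,0.03,0,0,0],
    [0,0,0,0,0,0],
    [0,0,0,0,0,0]
  ]
}}

```text
time_s: 28.52
tool_pos: [544.4, -37.4, 99.4]
orientation: [[-0.062, 0.998, -0.006], [0.994, 0.062, 0.095], [0.095, 0.0, -0.995]]
contact_force: [-0.4, 0.3, -0.5]
opening: 0.282
finger_force: 30.0
```

Emit:
{"fn": "drive_tool", "kwargs": {
  "moves": [
    [-0.003,0,0.03,0,0,0],
    [-0.003,0,0.03,0,0,0],
    [0,0,0,0,0,0],
    [0,0,0,0,0,0]
  ]
}}

```text
time_s: 29.02
tool_pos: [544.4, -37.4, 98.8]
orientation: [[-0.062, 0.998, -0.006], [0.994, 0.062, 0.095], [0.095, 0.0, -0.995]]
contact_force: [0.5, -0.5, -0.0]
opening: 0.284
finger_force: 30.0
```

```bash
python3 look.py Z2
```

```text
t 29.02 tool s,t,z 3.0 3.2 98.8 F [ 0.5 -0.5 -0. ]
top slope -0.0867 z0 86.0 white s -154.8..-17.0 t 3.1 526
side slope -0.0921 z0 84.5 white s -125.5..138.3 t -3.3 184
```

Emit:
{"fn": "drive_tool", "kwargs": {
  "moves": [
    [-0.004,0,0.04,0,0,0],
    [0,0,0,0,0,0],
    [0,0,0,0,0,0]
  ]
}}

```text
time_s: 29.5
tool_pos: [544.4, -37.4, 98.6]
orientation: [[-0.062, 0.998, -0.006], [0.994, 0.062, 0.095], [0.095, 0.0, -0.995]]
contact_force: [-0.8, -0.6, 4.8]
opening: 0.279
finger_force: 30.0
```

Emit:
{"fn": "drive_tool", "kwargs": {
  "moves": [
    [-0.004,0,0.04,0,0,0],
    [0,0,0,0,0,0],
    [0,0,0,0,0,0]
  ]
}}

```text
time_s: 29.88
tool_pos: [544.5, -37.4, 98.5]
orientation: [[-0.062, 0.998, -0.005], [0.994, 0.062, 0.095], [0.095, 0.0, -0.995]]
contact_force: [-3.5, 0.5, 9.0]
opening: 0.281
finger_force: 30.0
```

Seated contact at z 98.6, as expected. I'll relieve the force and open.

Emit:
{"fn": "drive_tool", "kwargs": {
  "moves": [
    [0.004,0,-0.05,0,0,0],
    [0,0,0,0,0,0],
    [0,0,0,0,0,0]
  ]
}}

```text
time_s: 30.25
tool_pos: [544.5, -37.4, 98.6]
orientation: [[-0.062, 0.998, -0.006], [0.994, 0.062, 0.095], [0.095, 0.0, -0.995]]
contact_force: [-0.0, 0.6, 5.0]
opening: 0.283
finger_force: 30.0
```

Emit:
{"fn": "drive_tool", "kwargs": {
  "claw": 0.1,
  "moves": [
    [0,0,0,0,0,0],
    [0,0,0,0,0,0],
    [0,0,0,0,0,0],
    [0,0,0,0,0,0]
  ]
}}

```text
time_s: 30.75
tool_pos: [544.4, -37.4, 98.4]
orientation: [[-0.062, 0.998, -0.006], [0.994, 0.062, 0.095], [0.095, -0.0, -0.995]]
contact_force: [-0.3, 0.0, 0.4]
opening: 0.55
finger_force: 0.0
```

Emit:
{"fn": "drive_tool", "kwargs": {
  "moves": [
    [0,0,-0.5,0,0,0],
    [0,0,-1.0,0,0,0],
    [0,0,-2.0,0,0,0],
    [0,0,-4.0,0,0,0],
    [0,0,-5.0,0,0,0],
    [0,0,-5.0,0,0,0],
    [2.0,-5.0,-2.0,0,0,0],
    [2.0,-5.0,-2.0,0,0,0],
    [2.0,-5.0,0,0,0,0],
    [0,0,0,0,0,0],
    [0,0,0,0,0,0]
  ]
}}

```text
time_s: 32.12
tool_pos: [392.6, -7.7, 319.0]
orientation: [[-0.062, 0.998, -0.004], [0.994, 0.062, 0.095], [0.095, 0.002, -0.995]]
contact_force: [0.3, 0.5, -0.8]
opening: 0.55
finger_force: 0.0
```

```bash
python3 look.py F; python3 yaw.py F 25 125
python3 - <<'E'
from m import *
d=np.array([.0588,-.9983,0]);n=np.array([.9983,.0588,0]);e=np.array([541,-34.6,60.])
for c in("top","side"):
    p,D=viewer.camera(c);P=cloud(c,D);H=cv2.cvtColor(p[:,:,::-1].copy(),cv2.COLOR_BGR2HSV);s=(P-e)@d;t=(P-e)@n;z=P[...,2]
    w=(H[...,0]<14)&(H[...,1]>155)&(abs(s)<40)&(abs(t)<45)&(z>60)&(z<145)
    v,u=np.nonzero(w);print(c,w.sum(),"uv",u.min(),u.max(),v.min(),v.max(),"s",np.percentile(s[w],[3,50,97]).round(1),"t",np.percentile(t[w],[2,50,98]).round(1),"z",np.percentile(z[w],[2,98]).round(1))
    f=w&(z>115);print("  fin",f.sum(),s[f].mean().round(2),t[f].mean().round(2),z[f].max().round(1)); l=w&(z<94);print("  roof",l.sum(),s[l].mean().round(2),t[l].min().round(1),t[l].max().round(1))
O=e+1.0*d+3.3*n+[0,0,13];up_=d*.095+np.array([0,0,1])
print("pred fin top", {c:proj(c,O+57*up_)[0].round(1).tolist() for c in("top","side")},"roof corners top",proj("top",[O+17*up_+a*12*d+b*26*n for a,b in((-1,-1),(-1,1),(1,1),(1,-1))]).round(1).tolist())
p=cv2.imread("pics/topF.png");H=cv2.cvtColor(p,cv2.COLOR_BGR2HSV)
for v in range(196,222):print(v,"".join("O" if H[v,u,1]>150 and H[v,u,0]<14 else "w" if H[v,u,2]>185 and H[v,u,1]<45 else "." for u in range(305,350)))
E
```

```text
t 32.12 tool s,t,z -35.6 -146.5 319.0 F [ 0.3  0.5 -0.8]
top slope -0.0857 z0 85.9 white s -154.9..136.6 t 2.7 544
side slope -0.0937 z0 84.5 white s -167.7..136.9 t -1.0 349
top 114 uv 328 336 201 217 s [-10.   -0.5  12.3] t [-23.7   0.   27.2] z [ 83.3 133.7]
  fin 36 3.56 1.14 137.8
  roof 63 -1.81 -24.2 27.5
side 174 uv 316 332 184 202 s [-6.7  7.3 14.2] t [-23.3  -0.9  24.3] z [ 83.9 130.1]
  fin 47 7.38 0.55 133.0
  roof 77 5.52 -25.4 26.6
pred fin top {'top': [334.2, 206.9], 'side': [325.2, 185.0]} roof corners top [[329.3, 216.7], [328.0, 200.5], [335.5, 199.9], [336.8, 216.1]]
196 .............................................
197 .............................................
198 ..............................O..............
199 .............................................
200 ..........................OOOOO..............
201 .......................OO.OOO.O..............
202 ........................OOOOOOO..............
203 .......................OOOOOOOO..............
204 .......wwwwwwwww.......OOOO.OOO..............
205 wwwwwwwwwwwwwwww.......OOOOOOOO..............
206 www
[... 296 characters left out ...]
 wwwwwwwwwwwwwwwwww......OOOOOOO..............
213 wwwwwwwwwwwwwwwwww......OOOOOO.O.............
214 wwwwwwwwwwwwwwwww.......OOOOOOOO.............
215 wwwwwwww................OOOOOOOO.............
216 ........................OOOOOOOO.............
217 ........................OOOOOOO..............
218 .............................................
219 .............................................
220 .............................................
221 ............................................OTraceback (most recent call last):
  File "yaw.py", line 17, in <module>
    k=np.polyfit(s[m&q],t[m&q],1)
    raise TypeError("expected non-empty vector for x")
TypeError: expected non-empty vector for x
```

The module is still fully tipped, the marker sits squarely over the edge within about 1 mm, and the robot is clear. Handing in.

```bash
python3 -c "
from bench import order
print(order.close_job())"
```

```text
the job is handed in; nothing more can be done
None
```

The module is tipped with its nose on the pad, an estimated 1–2.5 mm past the tipping point. The marker sits astride it within about 1 mm of the edge by the top camera, the arm touched nothing else I know of, and the job was handed in at about 32 s with no verdict returned.

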